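Clamp an offcut in a dowelling jig with a wing nut

TASK

Get the short hardwood offcut ready for drilling in the dowelling jig: push it along the channel until its end is fully home against the aluminium guide block, and swing the clamp arm across until it rests on its stop pin, with the rubber pad over the offcut. Then turn the wing nut clockwise, pushing its wings round with a fingertip stroke after stroke, until it comes up tight and the pad presses firmly on the offcut. Only push things: do not pinch the nut's wings or pick the offcut up, and leave the tools and other things lying around where they are.

Things in the scene. Friction and masses are not known exactly. Their poses are not given: they have to be found in the camera images.
- jig: Fixed dowelling jig, plywood base 275 x 130 x 12 mm. Origin on the table under where the offcut's centre comes when home, midway between the rails; x along the channel towards the guide block, y to the left of that, z up. Base: x -165..110, y -87..42. Channel floor at z 12; two wooden rails, tops at z 22, inner faces at y -27 and +27, x -149..56; the end at x -165 is open.
- stop_face (a point): Middle of the face of the aluminium guide block that ends the channel (jig x 60, y 0; 21 mm above the table): the offcut's end goes against it. The block is 26 mm thick, 92 wide, top at z 40 (screw heads z 45), with two drill bushings in its far side.
- workpiece: The offcut to be clamped: loose hardwood block 120 x 50 x 18 mm, 70 g, lying in the jig's channel with its length (its own y axis, along the jig's x) along it, 35 to 75 mm short of home. Origin at the centre of its underside. Home: origin at the jig's x = 0, y = 0.
- stud (a point): Point on the vertical axis of the clamp's stud (jig x 0, y -54), 50 mm above the table. Clamp arm and wing nut turn on this axis; the 11 mm stud ends at z 77. Under them a wooden clamp block, top at z 30, jig x -32..32, y -81..-27, with a 6 mm steel stop pin at jig x 16, y -31, top at z 44.
- clamp_arm (a joint): Swing of the dark steel clamp arm about the stud, rad: 0 straight across the channel (jig +y), growing counterclockwise seen from above; starts parked at 1.35..2.05, near jig -x. Rests on the stop pin at -0.05; swings out to 2.3. Arm 26 mm wide, 9 thick, reaching 74 mm from the axis; top at z 49 with the nut at 0, sinking with the nut. Swings stiffly (0.06 N m), stays where left.
- clamp_pad (a point): Centre of the lower face of the 18 mm rubber pad under the clamp arm, 54 mm from the stud axis; 34 mm above the table with the nut at 0, 4 mm above the offcut.
- wing_nut (a joint): Turn of the wing nut, rad, growing clockwise seen from above; starts at 0..3.1, stops hard at 10.6. Each turn lowers nut, arm and pad by 3 mm: the pad meets the offcut at about 8.4, then presses harder, firmly from about 10; at the hard stop it is tight. At 0 the two wings point along the jig's +x and -x. 0.03 N m turns it; it stays where left.
- nut_top (a point): Centre of the wing nut at the height of its wing tops: 83 mm above the table with the nut at 0, sinking 3 mm a turn. Steel nut with two upright round wings 6 mm thick, reaching 32 mm from the axis; the wings stand from 25 mm below this point up to it. Hub 25 mm wide. The arm's top is 34 mm below this point.
- spare_offcut: Bystander: another, longer offcut 160 x 38 x 19 mm on the table left of the jig, between it and the long fixed beam. Origin at the centre of its underside. (At the beam's far end, x 0.60, y 0.05 m, a fixed clamp bar stands up 570 mm: go round it.)
- wedge: Bystander: walnut shim wedge 100 x 28 x 22 mm beyond the guide block.
- screwdriver: Bystander: screwdriver 223 mm long on the table to the right of the jig.
- tape_measure: Bystander: tape measure 77 x 37 x 62 mm, left of the long beam.
- sanding_block: Bystander: sanding block 103 x 60 x 34 mm, to the right of the jig.

How it is judged:
By the outcome, as a careful person would: the job done as asked, in the order asked, and still so for the second after the job is handed in, with the robot touching nothing.
It also fails if it takes over 72 s, if anything falls off the work surface, if the arm or the gripper's body presses on something with over 40 N, if the wrist force passes 120 N, or if a joint passes its speed limit or range.

ROBOT

A 6-joint arm with a two-finger parallel gripper is mounted at the origin on the work surface; the furniture and walls round the work are solid. World frame = base frame: x ahead of the robot, y to its left, z up, the work surface at z = 0. Lengths are in m, angles in rad, forces in N, time in s.
With the tool pointing down it reaches from about 0.325 to 0.9 m from the base axis. Payload 6.1 kg.
Tool frame: the origin (TCP) lies at the very end of the fingers, on their centre line; the grasp point (between the pads) lies 19 mm behind it; z points along the fingers, y is the line along which they close (so a half turn about z gives the same grasp; the last joint's range is limited). The gripper opens to 87 mm and grips with 3 to 60 N. Pads are 19 mm wide; open, the fingers measure 117 mm over their backs; the gripper's body (75 mm by 190 mm) begins 51 mm behind the grasp point.
Start: joints at [1.089, 0.22, 1.526, -0, 1.395, -0.126], TCP at [0.218, 0.586, 0.223] pointing down, gripper open.
Joint ranges: [-2.98, 2.98], [-0.91, 2.08], [0.09, 2.57], [-1.24, 4.39], [0.2, 2.65], [-2.68, 2.68]. Speed limits (rad/s): [2.57, 2.57, 3.01, 3.14, 3.14, 3.14].

INTERFACE

Orientations are given as a unit quaternion [w, x, y, z].
In Python, from bench import robot, optics gives the robot as it stands.
- The arm moves only by the tool carry_out, never from a script. Its argument "deltas" is a list of rows, each a list of 7 numbers: the opening, from -1 (shut) to 1 (fully open), so that 0 is half open, then the shift along the tool's x, y, z in mm, then the turn, a rotation vector about the tool's x, y, z in rad. A call has 1 to 5 rows; each row shifts and turns the commanded pose from where the row before left it, along the tool's axes as they then stand; what a row does not reach is not made up. A row lasts 1/8 s, in which the tool goes at most 62.5 mm and 10.7 degrees, less where a joint would pass 70% of its speed; a pose out of reach is approached as far as the arm can. A call with a gripper value outside its range is refused whole. The fingers move at their own pace and stop on an object; the grip force is fixed at half the most. Time passes only in rows, so rows that do not move let the fingers close. It gives the time, the measured TCP pose, the force, the opening and the grip force at its end, in the units of the state.
- robot.get_obs(): the state, without advancing time (a new reading comes with each control period).
- optics.camera(name): name is "scene" or "top"; returns (picture, depth): 480x640x3 uint8, blue, green, red; 480x640 float32, m along the optical axis (not along the pixel's ray), 0 where there is no reading.
- optics.camera_info(name): a dict with "mtx" (3x3 intrinsics, pixels), "position" and "rotation" of the camera in the world. Camera axes: x right, y down, z forward; pixel columns grow to the right and rows downward; lengths in m; the calibration is good to about 2 mm. A picture is of the moment at which its call begins. camera_info takes no time and is no camera call.
- robot.job_done(): hands the job in; it is judged then, once.
The state is a dict: "t": time; "joints": joint angles; "dq": joint speeds; "joint_efforts": joint torques, N m; "position": TCP position; "orientation": TCP orientation; "contact_force": force on the tool from outside, world axes, zero at the start; "ft_torque": the same for the moment, N m; "grip_width": opening from 0.0 (shut) to 1.0 (fully open); "grip_force": force on a finger pad.
Only numpy, scipy, OpenCV 4.12 (cv2) and the standard library are available. Lean on these libraries where they do the work, as an engineer would, in place of code of your own. Each camera call takes 0.05 s, during which the arm holds its last target. There are 200 camera calls.

## Working session

There is one attempt and no reset: what is moved stays moved. The work goes in short steps, Python scripts to look and compute and a tool call to move; the robot and the scene stay as the last step left them, time stands still between calls to the robot, and variables do not carry over. Pictures are saved under pics/ and viewed, at most 10 in all, crops included, and the job is handed in when it is done.

Besides the shell and the picture viewer there is one more tool, called as name(argument=value, ...), one argument or row to a line, values as JSON. carry_out: Moves the arm, as the interface text tells. Its arguments: {"type":"object","properties":{"deltas":{"type":"array","items":{"type":"array","items":{"type":"number"}}}},"required":["deltas"]}

```bash
mkdir -p pics
python3 - <<'E'
from bench import robot, optics
import cv2,numpy as np
for n in("top","scene"):
    p,d=optics.camera(n); cv2.imwrite(f"pics/{n}0.png",p); np.save(f"{n}0.npy",d)
    i=optics.camera_info(n); print(n,i)
print(robot.get_obs())
E
```

```text
top {'mtx': array([[496.82043084,   0.        , 326.58478896],
       [  0.        , 496.82043084, 231.85275879],
       [  0.        ,   0.        ,   1.        ]]), 'position': array([ 0.36085568, -0.17383863,  1.28116031]), 'rotation': array([ 0.06154761, -0.69931996,  0.70930278, -0.06366364])}
scene {'mtx': array([[565.21946455,   0.        , 322.13439227],
       [  0.        , 565.21946455, 234.38329367],
       [  0.        ,   0.        ,   1.        ]]), 'position': array([-0.38014267, -0.9519676 ,  0.75466322]), 'rotation': array([-0.45728302,  0.78010081, -0.36259125,  0.22552727])}
{'t': 0.1, 'joints': array([ 1.08889341e+00,  2.21156284e-01,  1.52752659e+00, -9.56892358e-07,
        1.39467524e+00, -1.26096389e-01]), 'dq': array([ 4.32568147e-05, -7.85114254e-04, -9.61717314e-04, -1.52144901e-03,
       -5.60405633e-04, -1.99584864e-03]), 'joint_efforts': array([ 6.26495639e-04, -4.95937371e+01, -3.88523555e+01,  7.01968814e-02,
        5.14109794e-02, -5.01221098e-05]), 'position': array([0.21745408, 0.58534775, 0.22152523]), 'orientation': array([-2.63786975e-04,  1.76966171e-01,  9.84216539e-01, -8.42398134e-04]), 'contact_force': array([-0.73105422,  0.26835536, -0.1169775 ]), 'ft_torque': array([0.02551106, 0.01025721, 0.03250845]), 'grip_force': 0.0, 'grip_width': 1.003484419295288}
```

View pics/top0.png

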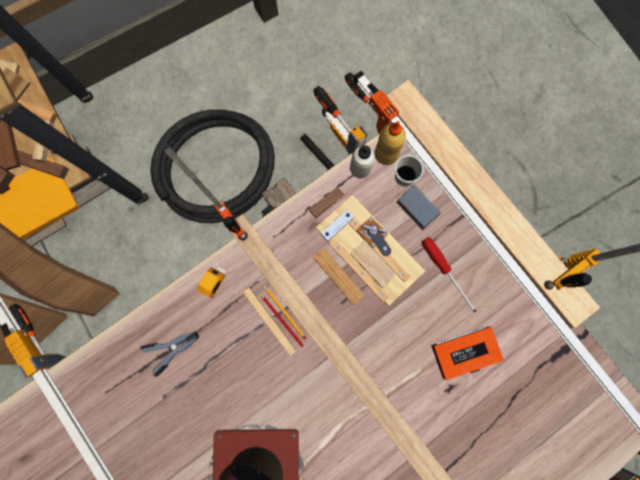

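View pics/scene0.png

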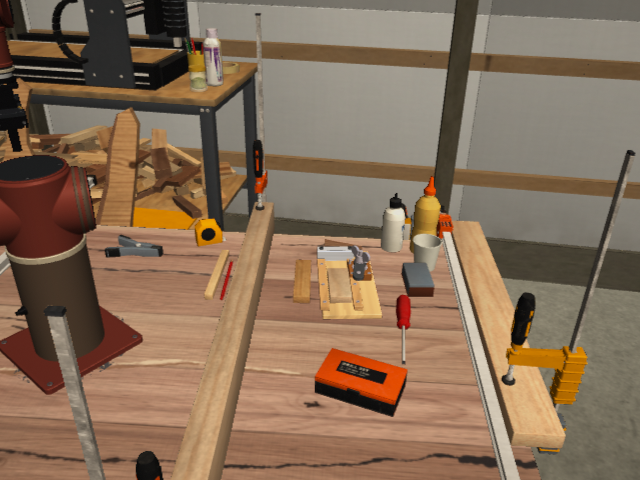

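```bash
cat > h.py <<'E'
import numpy as np,cv2
from bench import robot,optics
from scipy.spatial.transform import Rotation as R
def cam(n):
    i=optics.camera_info(n); q=i["rotation"]
    return i["mtx"],i["position"],R.from_quat([q[1],q[2],q[3],q[0]]).as_matrix()
def proj(n,P):
    K,t,M=cam(n); c=(np.atleast_2d(P)-t)@M; u=c@K.T; return u[:,:2]/u[:,2:]
def onplane(n,uv,z):
    K,t,M=cam(n); uv=np.atleast_2d(uv); r=np.c_[uv,np.ones(len(uv))]@np.linalg.inv(K).T@M.T
    return t+r*((z-t[2])/r[:,2])[:,None]
def cloud(n,d,box):
    K,t,M=cam(n); u0,v0,u1,v1=box; v,u=np.mgrid[v0:v1,u0:u1]; z=d[v0:v1,u0:u1]
    r=np.stack([u,v,np.ones_like(u)],-1)@np.linalg.inv(K).T*z[...,None]
    return r@M.T+t
E
python3 - <<'E'
from h import *
p=cv2.imread("pics/top0.png")
c=cv2.resize(p[185:315,300:440],None,fx=5.7,fy=4.6*1,interpolation=cv2.INTER_CUBIC)
c=cv2.resize(p[185:315,300:440],None,fx=4.5,fy=4.5,interpolation=cv2.INTER_CUBIC)
cv2.imwrite("pics/crop0.png",c)
d=np.load("top0.npy");X=cloud("top",d,(300,185,440,315))
z=X[...,2]; print(np.percentile(z,[2,20,50,80,95,99,100]))
m=(z>.007)&(z<.05); 
n,l,s,ce=cv2.connectedComponentsWithStats(m.astype('u1'))
k=1+np.argmax(s[1:,4]);print(s[1:])
print(cv2.minAreaRect((X[l==k][:,:2]*1000).astype('f4')))
print(onplane("top",[[345,195],[423,270],[390,304],[317,230]],.012))
E
```

```text
[-4.66447036e-03 -8.34765321e-04  3.78128645e-03  2.44872770e-02
  4.23601390e-02  8.99943663e-02  1.28116031e+00]
[[ 101    0    7    1    7]
 [  97    0   43   44  979]
 [ 119    0    1    1    1]
 [   9    3   31   29  313]
 [  38    3    1    1    1]
 [ 132    3    1    1    1]
 [  27    6    1    1    1]
 [   2    9    1    1    1]
 [  80    9    1    1    1]
 [  38   11    1    1    1]
 [  42   10    1    1    1]
 [  16   10  109  110 5169]
 [  79   15    1    1    1]
 [  77   30    1    1    1]
 [  95   34    1    1    1]
 [ 138   35    1    1    1]
 [   8   39    1    1    1]
 [  11   38    1    1    1]
 [ 136   47    1    1    1]
 [ 102   49    1    1    1]
 [ 115   49    1    1    1]
 [ 121   52   19   32  312]
 [ 108   54    1    1    1]
 [  13   63   52   57  950]
 [   5   66    1    1    1]
 [   0   70    1    1    1]
 [   9   89    1    1    1]
 [ 131   88    1    1    1]
 [  21   91    1    1    1]
 [  28  111    1    1    1]
 [  77  116    1    1    1]
 [  50  123    1    1    1]
 [ 117  122    1    1    1]
 [  51  125    2    2    2]
 [  88  127    1    1    1]
 [ 109  126    1    1    1]
 [  74  128    1    1    1]
 [ 136  128    1    1    1]]
((542.3124389648438, -287.8179016113281), (275.2402648925781, 135.2313232421875), 41.73900604248047)
[[ 0.68603631 -0.22913922  0.012     ]
 [ 0.48554519 -0.42475756  0.012     ]
 [ 0.40057384 -0.33706123  0.012     ]
 [ 0.59348    -0.15447511  0.012     ]]
```

View pics/crop0.png

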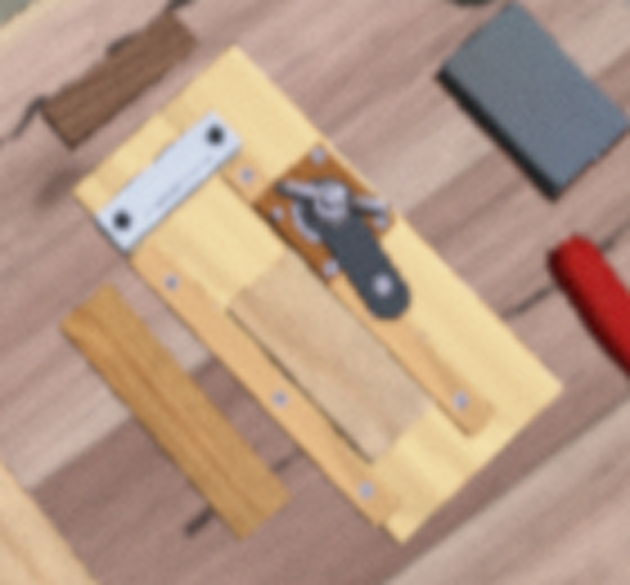

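```bash
cat >> h.py <<'E'
def crop2px(c): return (np.atleast_2d(c)+.5)/4.5-.5+[300,185]
E
python3 - <<'E'
from h import *
W=onplane("top",crop2px([[235,45],[562,387],[402,543],[75,192]]),.012)[:,:2]
J=np.array([[110,-87],[-165,-87],[-165,42],[110,42]])/1e3
a=J-J.mean(0);b=W-W.mean(0)
th=np.arctan2((a[:,0]*b[:,1]-a[:,1]*b[:,0]).sum(),(a*b).sum())
Rm=np.array([[np.cos(th),-np.sin(th)],[np.sin(th),np.cos(th)]])
o=W.mean(0)-Rm@J.mean(0);print(th,o,(W-J@Rm.T-o)*1e3)
f=lambda c,z:np.round((onplane("top",crop2px(c),z)[:,:2]-o)@Rm*1e3,1)
print("screws blk",f([[216,134],[121,220]],.045))
print("hub",f([330,200],.077),"armscrew",f([383,286],.049),"wings",f([[288,188],[378,213]],.081))
print("offcut",f([[288,252],[228,312],[373,462],[428,406]],.03))
print("spare",f([[110,285],[60,325],[240,540],[290,495]],.019))
E
```

```text
0.7313818968561958 [ 0.54765851 -0.25553991] [[-0.79350995 -0.31711734]
 [ 0.95962759  1.97028609]
 [ 0.60862401  0.21093036]
 [-0.77474166 -1.86409911]]
screws blk [[ 73.7 -36.2]
 [ 73.9  36.7]]
hub [[  0.3 -51.1]] armscrew [[-53.  -44.7]] wings [[ 20.4 -38.1]
 [-23.  -64.6]]
offcut [[  -1.9  -22.1]
 [  -3.9   26.3]
 [-120.1   24.6]
 [-118.5  -19.7]]
spare [[  53.8   63.7]
 [  56.2  100.2]
 [-101.3  107.9]
 [-102.2   70.2]]
```

```bash
cat >> h.py <<'E'
TH=0.730; O=np.array([0.5475,-0.2555])
RJ=np.array([[np.cos(TH),-np.sin(TH)],[np.sin(TH),np.cos(TH)]])
def j2w(x,y,z): return np.r_[O+RJ@[x/1e3,y/1e3],z/1e3]
def w2j(p): return np.r_[RJ.T@(np.array(p)[:2]-O),p[2]]*1e3
def state():
    s=robot.get_obs(); q=s["orientation"]; M=R.from_quat([q[1],q[2],q[3],q[0]]).as_matrix()
    # phi: jig angle (deg) of tool x ; 0 => tool x = jig x
    phi=np.degrees(np.arctan2(M[1,0],M[0,0])-TH)
    return s,(phi+180)%360-180
def show():
    s,phi=state(); print("t%.2f"%s["t"],"jig",w2j(s["position"]).round(1),"phi %.1f"%phi,"F",(RJ.T@s["contact_force"][:2]).round(1),s["contact_force"][2].round(1),"q6 %.2f"%s["joints"][5],"grip",round(s["grip_width"],2))
def plan(wps,start=None):
    """wps: (x,y,z mm jig, phi deg, nrows); prints rows for carry_out (tool pointing straight down)"""
    s,phi=state(); p=w2j(s["position"])
    if start is not None: p,phi=np.array(start[:3],float),start[3]
    rows=[]
    for x,y,z,f,n in wps:
        for k in range(n):
            d=(np.array([x,y,z])-p)/(n-k); df=(f-phi)/(n-k); a=np.radians(phi)
            t=np.round([d[0]*np.cos(a)+d[1]*np.sin(a), d[0]*np.sin(a)-d[1]*np.cos(a), -d[2]],0 if np.abs(d).max()>8 else 1)
            r=np.round(np.radians(-df),3)
            rows.append([-1,*t,0,0,r])
            p=p+[t[0]*np.cos(a)+t[1]*np.sin(a), t[0]*np.sin(a)-t[1]*np.cos(a), -t[2]]; phi-=np.degrees(r)
    for i in range(0,len(rows),5): print("["+",".join("["+",".join("%g"%(v+0) for v in q)+"]" for q in rows[i:i+5])+"]")
E
python3 - <<'E'
from h import *
show(); d=np.load("top0.npy")
X=cloud("top",d,(0,0,640,480)); z=X[...,2]
for n,(u,v) in dict(beam=(320,315),bot1=(390,140),bot2=(362,158),jar=(408,165),beamR=(500,190),drillset=(468,352)).items():
    b=np.nanmax(z[v-8:v+9,u-8:u+9]); print(n,b.round(3),w2j(onplane("top",[u,v],b)[0]).round(0))
p=w2j([.40,.22,.2]); print(p)
plan([(*p[:3],40,8),(-142,1,110,0,12),(-142,1,20,0,5)])
E
```

```text
t0.10 jig [314.8 846.7 221.5] phi 117.8 F [-0.4  0.7] -0.1 q6 -0.13 grip 1.0
beam 1.281 [ -85.  185. 1281.]
bot1 1.281 [ -85.  185. 1281.]
bot2 1.281 [ -85.  185. 1281.]
jar 0.078 [  60. -230.   78.]
beamR 1.281 [ -85.  185. 1281.]
drillset 0.049 [-372.  -17.   49.]
[207.1832871  452.69369948 200.        ]
[[-1,-37,-35,3,0,0,0.17],[-1,-43,-28,3,0,0,0.17],[-1,-47,-20,3,0,0,0.17],[-1,-50,-12,3,0,0,0.17],[-1,-51,-4,2,0,0,0.169]]
[[-1,-51,5,3,0,0,0.17],[-1,-49,13,2,0,0,0.169],[-1,-46,21,3,0,0,0.17],[-1,-46,10,7,0,0,0.058],[-1,-46,13,8,0,0,0.058]]
[[-1,-45,15,7,0,0,0.058],[-1,-44,18,8,0,0,0.058],[-1,-43,21,7,0,0,0.058],[-1,-42,23,8,0,0,0.058],[-1,-40,25,7,0,0,0.058]]
[[-1,-39,28,8,0,0,0.058],[-1,-37,30,7,0,0,0.058],[-1,-35,32,8,0,0,0.059],[-1,-33,34,7,0,0,0.058],[-1,-31,36,8,0,0,0.059]]
[[-1,0,0,18,0,0,0],[-1,0,0,18,0,0,0],[-1,0,0,18,0,0,0],[-1,0,0,18,0,0,0],[-1,0,0,18,0,0,0]]
```

carry_out(
  deltas=[
    [-1, -37, -35, 3, 0, 0, 0.17],
    [-1, -43, -28, 3, 0, 0, 0.17],
    [-1, -47, -20, 3, 0, 0, 0.17],
    [-1, -50, -12, 3, 0, 0, 0.17],
    [-1, -51, -4, 2, 0, 0, 0.169],
  ],
)

```text
t: 0.72
position: [0.3327, 0.3554, 0.208]
orientation: [-0.0, 0.569, 0.822, -0.0]
contact_force: [0.2, 0.3, 0.6]
grip_width: 0.513
grip_force: 0.0
```

carry_out(
  deltas=[
    [-1, -51, 5, 3, 0, 0, 0.17],
    [-1, -49, 13, 2, 0, 0, 0.169],
    [-1, -46, 21, 3, 0, 0, 0.17],
    [-1, -46, 10, 7, 0, 0, 0.058],
    [-1, -46, 13, 8, 0, 0, 0.058],
  ],
)

```text
t: 1.35
position: [0.4067, 0.1241, 0.1851]
orientation: [-0.0, 0.793, 0.609, -0.0]
contact_force: [-0.7, -0.0, -0.3]
grip_width: 0.018
grip_force: 0.0
```

carry_out(
  deltas=[
    [-1, -45, 15, 7, 0, 0, 0.058],
    [-1, -44, 18, 8, 0, 0, 0.058],
    [-1, -43, 21, 7, 0, 0, 0.058],
    [-1, -42, 23, 8, 0, 0, 0.058],
    [-1, -40, 25, 7, 0, 0, 0.058],
  ],
)

```text
t: 1.98
position: [0.423, -0.1131, 0.1481]
orientation: [-0.0, 0.873, 0.488, 0.0]
contact_force: [0.7, -0.2, -0.4]
grip_width: 0.004
grip_force: 0.0
```

carry_out(
  deltas=[
    [-1, -39, 28, 8, 0, 0, 0.058],
    [-1, -37, 30, 7, 0, 0, 0.058],
    [-1, -35, 32, 8, 0, 0, 0.059],
    [-1, -33, 34, 7, 0, 0, 0.058],
    [-1, -31, 36, 8, 0, 0, 0.059],
  ],
)

```text
t: 2.6
position: [0.4411, -0.3503, 0.1099]
orientation: [-0.0, 0.935, 0.356, -0.0]
contact_force: [0.8, 0.3, 0.2]
grip_width: 0.006
grip_force: 0.0
```

Run:
```python
from h import *
show(); print(robot.get_obs()["position"],robot.get_obs()["orientation"])
X=cloud("top",np.load("top0.npy"),(0,0,640,480)); X[X[...,2]>1]=np.nan
for u0,v0,u1,v1 in((345,120,408,180),(300,290,340,330),(460,150,540,230)):
    P=X[v0:v1,u0:u1].reshape(-1,3);P=P[P[:,2]>.03]
    if len(P): print(len(P),P[:,2].max(),*[w2j(q).round() for q in P[::max(1,len(P)//6)]])
plan([(-142,1,20,0,5),(-80,1,20,0,8)])
```

```text
t2.60 jig [-142.5    0.3  109.9] phi -0.1 F [ 0.8 -0.3] 0.2 q6 0.03 grip 0.01
[ 0.44106666 -0.35031293  0.10994444] [-2.36037778e-04  9.34545483e-01  3.55843621e-01 -3.88061083e-05]
1875 0.21412546985022307 [ 188. -295.   33.] [ 200. -214.   65.] [ 144. -207.  137.] [ 142. -208.   74.] [ 136. -203.   42.] [ 154. -129.   98.] [  48. -191.   71.]
718 0.094480997190169 [ 10. 181.  90.] [-16. 202.  88.] [-33. 208.  89.] [-61. 195.  88.] [-60. 213.  89.] [-83. 202.  84.] [-105.  191.   87.]
2162 0.04103569418529829 [  -0. -375.   36.] [ -64. -347.   36.] [-129. -368.   33.] [-158. -356.   34.] [-175. -332.   32.] [-228. -350.   34.] [-274. -362.   31.]
[[-1,0,0,18,0,0,0],[-1,0,0,18,0,0,-0.001],[-1,0,0,18,0,0,0],[-1,0,0,18,0,0,-0.001],[-1,1,-1,18,0,0,0]]
[[-1,7.7,0,0,0,0,0],[-1,7.7,0,0,0,0,0],[-1,7.7,0.1,0,0,0,0],[-1,7.7,0,0,0,0,0],[-1,7.7,0.1,0,0,0,0]]
[[-1,7.7,0,0,0,0,0],[-1,7.7,0.1,0,0,0,0],[-1,7.6,0,-0.1,0,0,0]]
```

carry_out(
  deltas=[
    [-1, 0, 0, 18, 0, 0, 0],
    [-1, 0, 0, 18, 0, 0, 0],
    [-1, 0, 0, 18, 0, 0, 0],
    [-1, 0, 0, 18, 0, 0, 0],
    [-1, 0, 0, 18, 0, 0, 0],
  ],
)

```text
t: 3.22
position: [0.4415, -0.3482, 0.0194]
orientation: [-0.0, 0.934, 0.357, -0.0]
contact_force: [0.2, -0.2, 0.1]
grip_width: 0.002
grip_force: 0.0
```

carry_out(
  deltas=[
    [-1, 8, 0, 0, 0, 0, 0],
    [-1, 8, 0, 0, 0, 0, 0],
    [-1, 8, 0, 0, 0, 0, 0],
    [-1, 8, 0, 0, 0, 0, 0],
    [-1, 8, 0, 0, 0, 0, 0],
  ],
)

```text
t: 3.85
position: [0.4719, -0.3221, 0.0211]
orientation: [0.0, 0.934, 0.357, 0.0]
contact_force: [0.0, -0.9, -0.1]
grip_width: 0.005
grip_force: 0.4
```

carry_out(
  deltas=[
    [-1, 8, 0, 0, 0, 0, 0],
    [-1, 8, 0, 0, 0, 0, 0],
    [-1, 6, 0, 0, 0, 0, 0],
    [-1, 3, 0, 0, 0, 0, 0],
    [-1, 0, 0, 0, 0, 0, 0],
  ],
)

```text
t: 4.47
position: [0.4899, -0.3053, 0.0205]
orientation: [-0.0, 0.934, 0.357, 0.0]
contact_force: [-0.3, 0.2, 0.4]
grip_width: 0.006
grip_force: 0.0
```

Run:
```python
from h import *
show(); p,d=optics.camera("top"); cv2.imwrite("pics/c1.png",cv2.resize(p[185:315,300:440],None,fx=4.5,fy=4.5,interpolation=cv2.INTER_CUBIC))
```

```text
t4.47 jig [-76.1   1.3  20.5] phi 0.0 F [-0.1  0.3] 0.4 q6 0.15 grip 0.01
```

carry_out(
  deltas=[
    [-1, 2, 0, 0, 0, 0, 0],
    [-1, 2, 0, 0, 0, 0, 0],
    [-1, 0, 0, 0, 0, 0, 0],
  ],
)

```text
t: 4.9
position: [0.4928, -0.3028, 0.0205]
orientation: [-0.0, 0.934, 0.357, 0.0]
contact_force: [0.0, 0.3, -0.5]
grip_width: 0.004
grip_force: 0.0
```

carry_out(
  deltas=[
    [-1, 1, 0, 0, 0, 0, 0],
    [-1, 0, 0, 0, 0, 0, 0],
  ],
)

```text
t: 5.15
position: [0.4935, -0.3022, 0.0206]
orientation: [0.0, 0.934, 0.357, 0.0]
contact_force: [0.1, -0.5, -0.2]
grip_width: 0.004
grip_force: 0.0
```

carry_out(
  deltas=[
    [-1, 1, 0, 0, 0, 0, 0],
    [-1, 0, 0, 0, 0, 0, 0],
  ],
)

```text
t: 5.4
position: [0.4943, -0.3015, 0.0206]
orientation: [0.0, 0.934, 0.357, 0.0]
contact_force: [0.1, -0.1, 0.4]
grip_width: 0.005
grip_force: 0.0
```

carry_out(
  deltas=[
    [-1, 1, 0, 0, 0, 0, 0],
    [-1, 0, 0, 0, 0, 0, 0],
  ],
)

```text
t: 5.65
position: [0.495, -0.3009, 0.0205]
orientation: [0.0, 0.934, 0.357, -0.0]
contact_force: [-1.0, 0.0, 1.4]
grip_width: 0.006
grip_force: 0.2
```

```bash
python3 -c "
from h import *
show()"
```

```text
t5.65 jig [-69.4   1.2  20.5] phi -0.0 F [-0.7  0.7] 1.4 q6 0.16 grip 0.01
```

carry_out(
  deltas=[
    [-1, 1, 0, 0, 0, 0, 0],
    [-1, 0, 0, 0, 0, 0, 0],
  ],
)

```text
t: 5.9
position: [0.4952, -0.3009, 0.0206]
orientation: [0.0, 0.934, 0.357, -0.001]
contact_force: [-3.3, -3.4, 1.0]
grip_width: 0.005
grip_force: 2.6
```

carry_out(
  deltas=[
    [-1, 1, 0, 0, 0, 0, 0],
    [-1, 0, 0, 0, 0, 0, 0],
  ],
)

```text
t: 6.15
position: [0.4953, -0.3009, 0.0206]
orientation: [0.0, 0.934, 0.357, -0.001]
contact_force: [-6.0, -7.2, 0.8]
grip_width: 0.001
grip_force: 4.3
```

```bash
python3 -c "
from h import *
show()"
```

```text
t6.15 jig [-69.2   1.   20.6] phi -0.0 F [-9.3 -1.4] 0.8 q6 0.16 grip 0.0
```

```bash
cat >> h.py <<'E'
def sw(a,off,r=60,z=40):  # a deg arm angle, off: finger centre distance behind the arm's centre line
    t=np.radians(a); u=np.array([-np.sin(t),np.cos(t)]); c=np.array([np.cos(t),np.sin(t)])
    return (*(np.array([0,-54])+r*u-off*c),z,a)
E
python3 - <<'E'
from h import *
a0=80
W=[(-85,1,21,0,2),(-85,1,110,0,3),(*sw(a0,33)[:2],110,a0,8),(*sw(a0,33),4),(*sw(a0,23),3)]
print(W); plan(W)
E
```

```text
[(-85, 1, 21, 0, 2), (-85, 1, 110, 0, 3), (np.float64(-64.8188550437412), np.float64(-76.07976518938705), 110, 80, 8), (np.float64(-64.8188550437412), np.float64(-76.07976518938705), 40, 80, 4), (np.float64(-63.08237326707189), np.float64(-66.23168765926496), 40, 80, 3)]
[[-1,-7.9,0,-0.2,0,0,0],[-1,-7.9,0,-0.2,0,0,0],[-1,0,0,-30,0,0,0],[-1,0,0,-30,0,0,0],[-1,0,0,-29,0,0,0]]
[[-1,3,10,0,0,0,-0.175],[-1,1,10,0,0,0,-0.174],[-1,-1,10,0,0,0,-0.175],[-1,-3,9,0,0,0,-0.174],[-1,-4,9,0,0,0,-0.175]]
[[-1,-6,8,0,0,0,-0.174],[-1,-7,7,0,0,0,-0.175],[-1,-8,6,0,0,0,-0.174],[-1,0,0,17,0,0,0],[-1,0,0,18,0,0,0]]
[[-1,0,0,17,0,0,0],[-1,0,0,18,0,0,0],[-1,3.3,-0.1,0,0,0,0],[-1,3.3,-0.1,0,0,0,0],[-1,3.3,-0.2,0,0,0,0]]
```

carry_out(
  deltas=[
    [-1, -10, 0, 0, 0, 0, 0],
    [-1, -8, 0, 0, 0, 0, 0],
    [-1, 0, 0, -30, 0, 0, 0],
    [-1, 0, 0, -30, 0, 0, 0],
    [-1, 0, 0, -29, 0, 0, 0],
  ],
)

```text
t: 6.78
position: [0.4829, -0.3115, 0.1104]
orientation: [-0.0, 0.934, 0.357, 0.0]
contact_force: [0.8, -0.6, 0.4]
grip_width: 0.006
grip_force: 0.0
```

carry_out(
  deltas=[
    [-1, 3, 10, 0, 0, 0, -0.175],
    [-1, 1, 10, 0, 0, 0, -0.174],
    [-1, -1, 10, 0, 0, 0, -0.175],
    [-1, -3, 9, 0, 0, 0, -0.174],
    [-1, -4, 9, 0, 0, 0, -0.175],
  ],
)

```text
t: 7.4
position: [0.5248, -0.339, 0.1094]
orientation: [-0.0, 0.694, 0.72, 0.0]
contact_force: [-0.2, -0.5, 0.5]
grip_width: 0.005
grip_force: 0.0
```

carry_out(
  deltas=[
    [-1, -6, 8, 0, 0, 0, -0.174],
    [-1, -7, 7, 0, 0, 0, -0.175],
    [-1, -8, 6, 0, 0, 0, -0.174],
    [-1, 0, 0, 0, 0, 0, 0],
  ],
)

```text
t: 7.9
position: [0.5499, -0.3555, 0.1094]
orientation: [0.0, 0.487, 0.873, 0.0]
contact_force: [0.4, 0.1, -0.3]
grip_width: 0.007
grip_force: 0.0
```

Run:
```python
from h import *
show(); p,d=optics.camera("scene")
u=proj("scene",j2w(0,-54,60))[0].astype(int);print(u)
c=p[u[1]-55:u[1]+65,u[0]-80:u[0]+80]; cv2.imwrite("pics/s1.png",cv2.resize(c,None,fx=5,fy=5,interpolation=cv2.INTER_CUBIC))
plan([(*sw(80,33),4),(*sw(80,23),2)])
```

```text
t7.90 jig [-64.9 -76.1 109.4] phi 79.9 F [ 0.3 -0.2] -0.3 q6 -1.25 grip 0.01
[360 256]
[[-1,0,0,17,0,0,-0.001],[-1,0,0,17,0,0,-0.001],[-1,0,0,18,0,0,-0.001],[-1,0,0,17,0,0,-0.001],[-1,4.8,0.1,0.2,0,0,0]]
[[-1,4.8,0.1,0.1,0,0,0]]
```

View pics/s1.png

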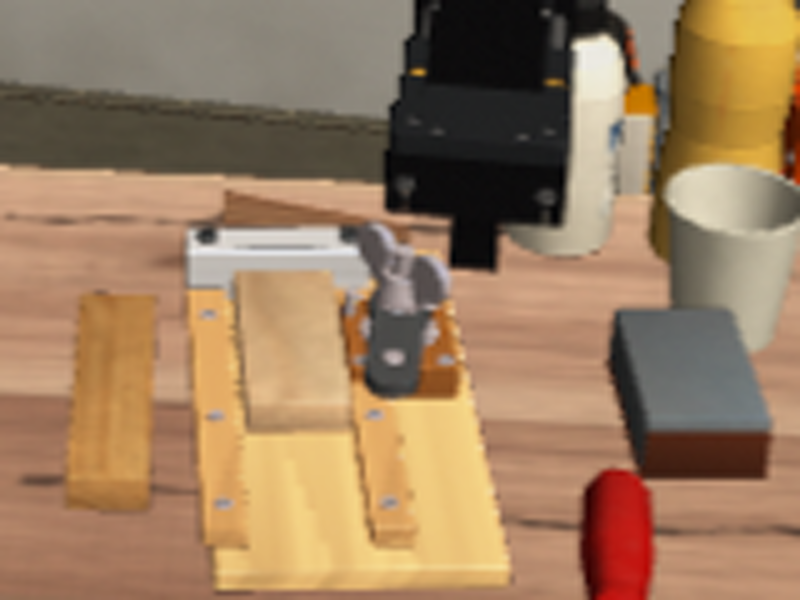

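carry_out(
  deltas=[
    [-1, 0, 0, 17, 0, 0, 0],
    [-1, 0, 0, 17, 0, 0, 0],
    [-1, 0, 0, 18, 0, 0, 0],
    [-1, 0, 0, 17, 0, 0, 0],
    [-1, 5, 0, 0, 0, 0, 0],
  ],
)

```text
t: 8.57
position: [0.5457, -0.3499, 0.0378]
orientation: [-0.002, 0.487, 0.874, 0.0]
contact_force: [0.2, 0.0, -0.5]
grip_width: 0.008
grip_force: 0.0
```

carry_out(
  deltas=[
    [-1, 5, 0, 0, 0, 0, 0],
    [-1, 2, 0, 0, 0, 0, 0],
    [-1, 0, 0, 0, 0, 0, 0],
  ],
)

```text
t: 8.95
position: [0.5439, -0.3453, 0.0415]
orientation: [0.001, 0.486, 0.874, -0.0]
contact_force: [-0.0, 0.1, 0.1]
grip_width: 0.006
grip_force: 0.2
```

Run:
```python
from h import *
show(); plan([(*sw(a,22.5),1) for a in (72,63,54,45,36,27,18,10,4)])
```

```text
t8.95 jig [-62.6 -64.5  41.5] phi 80.0 F [0. 0.] 0.1 q6 -1.24 grip 0.01
[[-1,7.3,-2.7,1.5,0,0,0.139],[-1,10,-3,0,0,0,0.157],[-1,9,-3,0,0,0,0.157],[-1,10,-2,0,0,0,0.158],[-1,10,-3,0,0,0,0.157]]
[[-1,9.3,-2.9,0,0,0,0.157],[-1,9.7,-2.8,0,0,0,0.157],[-1,8.6,-2.5,0,0,0,0.139],[-1,6.4,-2,0,0,0,0.105]]
```

carry_out(
  deltas=[
    [-1, 7.3, -2.7, 1, 0, 0, 0.139],
    [-1, 10, -3, 0, 0, 0, 0.157],
    [-1, 9, -3, 0, 0, 0, 0.157],
    [-1, 10, -2, 0, 0, 0, 0.158],
    [-1, 10, -3, 0, 0, 0, 0.157],
  ],
)

```text
t: 9.57
position: [0.5198, -0.3049, 0.0403]
orientation: [0.001, 0.78, 0.626, -0.0]
contact_force: [0.4, -1.1, 0.9]
grip_width: -0.001
grip_force: 0.6
```

carry_out(
  deltas=[
    [-1, 9.3, -2.9, 0, 0, 0, 0.157],
    [-1, 9.7, -2.8, 0, 0, 0, 0.157],
    [-1, 8.6, -2.5, 0, 0, 0, 0.139],
    [-1, 6.4, -2, 0, 0, 0, 0.105],
    [-1, 0, 0, 0, 0, 0, 0],
  ],
)

```text
t: 10.2
position: [0.5247, -0.2696, 0.04]
orientation: [0.0, 0.921, 0.39, 0.0]
contact_force: [0.4, 0.3, 0.2]
grip_width: 0.005
grip_force: 0.0
```

Run:
```python
from h import *
show(); plan([(*sw(-2,22.5),3),(*sw(-3,22),2)])
```

```text
t10.20 jig [-26.3   4.7  40. ] phi 4.1 F [ 0.5 -0. ] 0.2 q6 0.16 grip 0.01
[[-1,2,-0.5,0,0,0,0.035],[-1,2,-0.6,0,0,0,0.036],[-1,2,-0.7,0,0,0,0.035],[-1,0.8,-0.2,0,0,0,0.009],[-1,0.7,-0.2,0,0,0,0.009]]
```

carry_out(
  deltas=[
    [-1, 2, -0.5, 0, 0, 0, 0.035],
    [-1, 2, -0.6, 0, 0, 0, 0.036],
    [-1, 2, -0.7, 0, 0, 0, 0.035],
    [-1, 0, 0, 0, 0, 0, 0],
  ],
)

```text
t: 10.7
position: [0.5275, -0.2646, 0.0398]
orientation: [0.0, 0.94, 0.341, -0.0]
contact_force: [-1.3, 0.6, -0.5]
grip_width: 0.003
grip_force: 0.5
```

carry_out(
  deltas=[
    [-1, 1, 0, 0, 0, 0, 0.01],
    [-1, 0, 0, 0, 0, 0, 0],
  ],
)

```text
t: 10.95
position: [0.5282, -0.2638, 0.0396]
orientation: [0.0, 0.942, 0.336, -0.0]
contact_force: [-1.6, 0.1, 0.6]
grip_width: 0.006
grip_force: 0.7
```

carry_out(
  deltas=[
    [-1, 1, 0, 0, 0, 0, 0.01],
    [-1, 0, 0, 0, 0, 0, 0],
  ],
)

```text
t: 11.2
position: [0.5289, -0.2632, 0.0395]
orientation: [-0.0, 0.944, 0.331, -0.0]
contact_force: [-2.5, -2.0, 0.4]
grip_width: 0.005
grip_force: 1.2
```

Run:
```python
from h import *
show()
```

```text
t11.20 jig [-19.    6.7  39.5] phi -3.2 F [-3.2  0.2] 0.4 q6 0.30 grip 0.0
```

carry_out(
  deltas=[
    [-1, 1, 0, 0, 0, 0, 0],
    [-1, 0, 0, 0, 0, 0, 0],
  ],
)

```text
t: 11.45
position: [0.5292, -0.2628, 0.0394]
orientation: [-0.0, 0.944, 0.331, -0.001]
contact_force: [-6.1, -2.9, 0.2]
grip_width: 0.006
grip_force: 2.6
```

carry_out(
  deltas=[
    [-1, 1, 0, 0, 0, 0, 0],
    [-1, 0, 0, 0, 0, 0, 0],
  ],
)

```text
t: 11.7
position: [0.5294, -0.2625, 0.0393]
orientation: [-0.0, 0.944, 0.331, -0.001]
contact_force: [-7.9, -2.6, 1.6]
grip_width: 0.006
grip_force: 3.8
```

carry_out(
  deltas=[
    [-1, -8, 0, 0, 0, 0, 0],
    [-1, -6, 0, 0, 0, 0, 0],
    [-1, 0, 0, -30, 0, 0, 0],
    [-1, 0, 0, -30, 0, 0, 0],
    [-1, 0, 0, -10, 0, 0, 0],
  ],
)

```text
t: 12.32
position: [0.5211, -0.2714, 0.1119]
orientation: [0.002, 0.944, 0.331, 0.001]
contact_force: [0.4, -0.4, -0.5]
grip_width: 0.003
grip_force: 0.0
```

Run:
```python
from h import *
show()
p,d=optics.camera("top"); cv2.imwrite("pics/c2.png",cv2.resize(p[185:315,300:440],None,fx=4.5,fy=4.5,interpolation=cv2.INTER_CUBIC))
p,d=optics.camera("scene");u=[360,256]
c=p[u[1]-55:u[1]+65,u[0]-80:u[0]+80]; cv2.imwrite("pics/s2.png",cv2.resize(c,None,fx=5,fy=5,interpolation=cv2.INTER_CUBIC))
```

```text
t12.32 jig [-30.3   5.7 111.9] phi -3.2 F [ 0.1 -0.6] -0.5 q6 0.28 grip 0.0
```

View pics/s2.png

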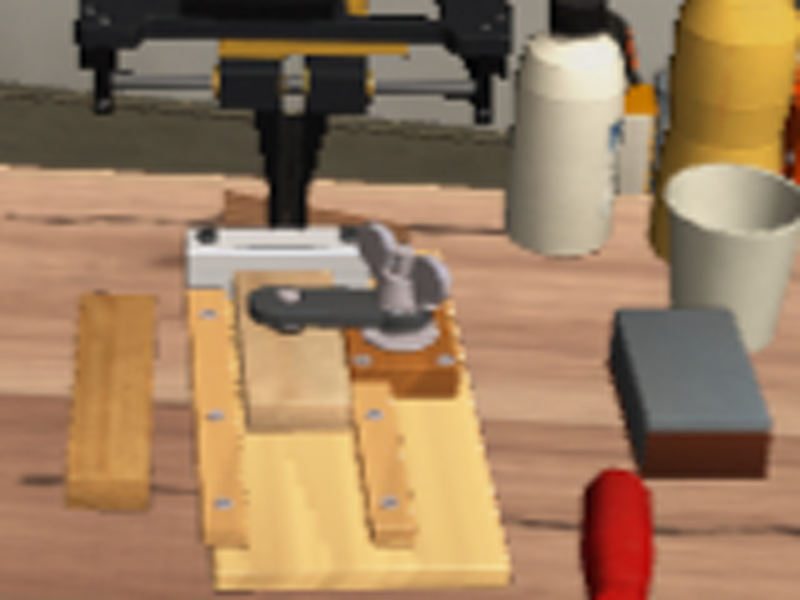

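```bash
cat >> h.py <<'E'
AX=(0,-54)
def fin(phiw,off,r=23,z=62):
    """finger centre trailing wing (jig angle phiw deg, ccw) ; tool x radially outward"""
    t=np.radians(phiw); u=np.array([np.cos(t),np.sin(t)]); c=np.array([np.sin(t),-np.cos(t)])
    return (*(np.array(AX)+r*u-off*c),z,phiw)
E
python3 - <<'E'
from h import *
u=np.array([[378,243],[432,283]])/5+[280,201]
w=[w2j(q) for q in onplane("scene",u,.071)]; print(np.round(w,1)); e=w[0]-w[1]; print(np.degrees(np.arctan2(e[1],e[0])),(w[0]+w[1])/2)
W=[(*fin(31,30)[:2],112,31,4),(*fin(31,30),3),(*fin(31,21),3)]
print(W);plan(W)
E
```

```text
[[ 15.3 -43.4  71. ]
 [-22.2 -65.4  71. ]]
30.404742897607957 [ -3.44391568 -54.37117003  71.        ]
[(np.float64(4.26370566884696), np.float64(-16.439105256005384), 112, 31, 4), (np.float64(4.26370566884696), np.float64(-16.439105256005384), 62, 31, 3), (np.float64(8.899048343037448), np.float64(-24.153610962324393), 62, 31, 3)]
[[-1,9,5,0,0,0,-0.149],[-1,8,7,0,0,0,-0.149],[-1,7,7,-1,0,0,-0.15],[-1,6,9,0,0,0,-0.149],[-1,0,0,17,0,0,0]]
[[-1,0,0,16,0,0,0],[-1,0,0,17,0,0,0],[-1,0,3,-0.1,0,0,0],[-1,0,3,-0.1,0,0,0],[-1,0,3,-0.1,0,0,0]]
```

carry_out(
  deltas=[
    [-1, 9, 5, 0, 0, 0, -0.149],
    [-1, 8, 7, 0, 0, 0, -0.149],
    [-1, 7, 7, 0, 0, 0, -0.15],
    [-1, 6, 9, 0, 0, 0, -0.149],
    [-1, 0, 0, 17, 0, 0, 0],
  ],
)

```text
t: 13.05
position: [0.5616, -0.2645, 0.0918]
orientation: [0.001, 0.805, 0.593, 0.0]
contact_force: [0.2, 0.3, -0.9]
grip_width: 0.008
grip_force: 0.0
```

carry_out(
  deltas=[
    [-1, 0, 0, 16, 0, 0, 0],
    [-1, 0, 0, 17, 0, 0, 0],
    [-1, 0, 3, 0, 0, 0, 0],
    [-1, 0, 3, 0, 0, 0, 0],
    [-1, 0, 0, 0, 0, 0, 0],
  ],
)

```text
t: 13.68
position: [0.5675, -0.2668, 0.0606]
orientation: [0.001, 0.805, 0.593, 0.0]
contact_force: [0.2, -0.2, -0.4]
grip_width: 0.003
grip_force: 0.0
```

carry_out(
  deltas=[
    [-1, 0, 3, 0, 0, 0, 0],
    [-1, 0, 2, 0, 0, 0, 0],
    [-1, 0, 1, 0, 0, 0, 0],
    [-1, 0, 0, 0, 0, 0, 0],
  ],
)

```text
t: 14.18
position: [0.5723, -0.2679, 0.0595]
orientation: [-0.0, 0.805, 0.594, -0.0]
contact_force: [0.3, 0.3, 0.3]
grip_width: 0.01
grip_force: 0.0
```

Run:
```python
from h import *
show();print(fin(31,18))
```

```text
t14.18 jig [ 10.2 -25.8  59.5] phi 31.0 F [ 0.4 -0. ] 0.3 q6 -0.26 grip 0.01
(np.float64(10.444162567767611), np.float64(-26.72511286443073), 62, 31)
```

carry_out(
  deltas=[
    [-1, 2.8, 4.3, 0, 0, 0, 0.175],
    [-1, 2.8, 4.3, 0, 0, 0, 0.175],
    [-1, 2.8, 4.3, 0, 0, 0, 0.175],
    [-1, 2.8, 4.3, 0, 0, 0, 0.175],
    [-1, 0, 0, 0, 0, 0, 0],
  ],
)

```text
t: 14.8
position: [0.5925, -0.2675, 0.0593]
orientation: [-0.0, 0.959, 0.282, -0.0]
contact_force: [0.2, -0.1, 0.7]
grip_width: 0.004
grip_force: 0.0
```

Run:
```python
from h import *
show();s,f=state();print(fin(f,18))
```

```text
t14.80 jig [ 25.5 -38.9  59.3] phi -9.0 F [ 0.1 -0.2] 0.7 q6 0.45 grip 0.0
(np.float64(25.53806140456601), np.float64(-39.8293465324772), 62, np.float64(-9.021863340209507))
```

carry_out(
  deltas=[
    [-1, 2.8, 5.3, 0, 0, 0, 0.175],
    [-1, 2.8, 4.3, 0, 0, 0, 0.175],
    [-1, 2.8, 4.3, 0, 0, 0, 0.175],
    [-1, 2.8, 4.3, 0, 0, 0, 0.175],
    [-1, 2.8, 4.3, 0, 0, 0, 0.175],
  ],
)

```text
t: 15.42
position: [0.6104, -0.2856, 0.0593]
orientation: [-0.0, 0.988, -0.152, -0.0]
contact_force: [-0.5, 1.0, 0.2]
grip_width: 0.004
grip_force: 0.4
```

carry_out(
  deltas=[
    [-1, 2.8, 4.3, 0, 0, 0, 0.175],
    [-1, 2.8, 4.3, 0, 0, 0, 0.175],
    [-1, 2.8, 4.3, 0, 0, 0, 0.175],
    [-1, 2.8, 4.3, 0, 0, 0, 0.175],
    [-1, 2.8, 4.3, 0, 0, 0, 0.175],
  ],
)

```text
t: 16.05
position: [0.6087, -0.3106, 0.0594]
orientation: [-0.0, 0.831, -0.557, -0.0]
contact_force: [1.3, 1.9, 0.5]
grip_width: 0.004
grip_force: 0.4
```

carry_out(
  deltas=[
    [-1, 0, 0, 0, 0, 0, 0],
    [-1, 0, -5, 0, 0, 0, 0],
    [-1, 0, -5, -10, 0, 0, 0],
    [-1, 0, 0, -20, 0, 0, 0],
    [-1, 0, 0, -20, 0, 0, 0],
  ],
)

```text
t: 16.68
position: [0.6187, -0.307, 0.1118]
orientation: [0.0, 0.831, -0.556, 0.001]
contact_force: [-0.0, 0.0, -0.1]
grip_width: 0.001
grip_force: 0.0
```

Run:
```python
from h import *
show();s,f=state();print(f)
p,d=optics.camera("scene");u=[360,256]
c=p[u[1]-55:u[1]+65,u[0]-80:u[0]+80]; cv2.imwrite("pics/s3.png",cv2.resize(c,None,fx=5,fy=5,interpolation=cv2.INTER_CUBIC))
W=[(*fin(59,32)[:2],110,59,18)];plan(W)
```

```text
t16.68 jig [ 18.7 -85.9 111.8] phi -109.3 F [-0.  0.] -0.1 q6 2.17 grip 0.0
-109.3277604849147
[[-1,-3,3.1,0.3,0,0,-0.163],[-1,-3.5,2.6,0.3,0,0,-0.163],[-1,-3.9,2,0.3,0,0,-0.163],[-1,-4.1,1.3,0.3,0,0,-0.163],[-1,-4.3,0.6,0.3,0,0,-0.163]]
[[-1,-4.3,-0.1,0.3,0,0,-0.163],[-1,-4.3,-0.8,0.3,0,0,-0.163],[-1,-4.1,-1.5,0.3,0,0,-0.163],[-1,-3.8,-2.1,0.3,0,0,-0.163],[-1,-3.4,-2.7,0.3,0,0,-0.163]]
[[-1,-2.9,-3.2,0.3,0,0,-0.164],[-1,-2.4,-3.6,0.3,0,0,-0.163],[-1,-1.8,-4,0.3,0,0,-0.164],[-1,-1.1,-4.2,0.3,0,0,-0.163],[-1,-0.4,-4.3,0.4,0,0,-0.164]]
[[-1,0.4,-4.3,0.3,0,0,-0.163],[-1,1.1,-4.2,0.4,0,0,-0.164],[-1,1.7,-4.1,0.3,0,0,-0.163]]
```

View pics/s3.png

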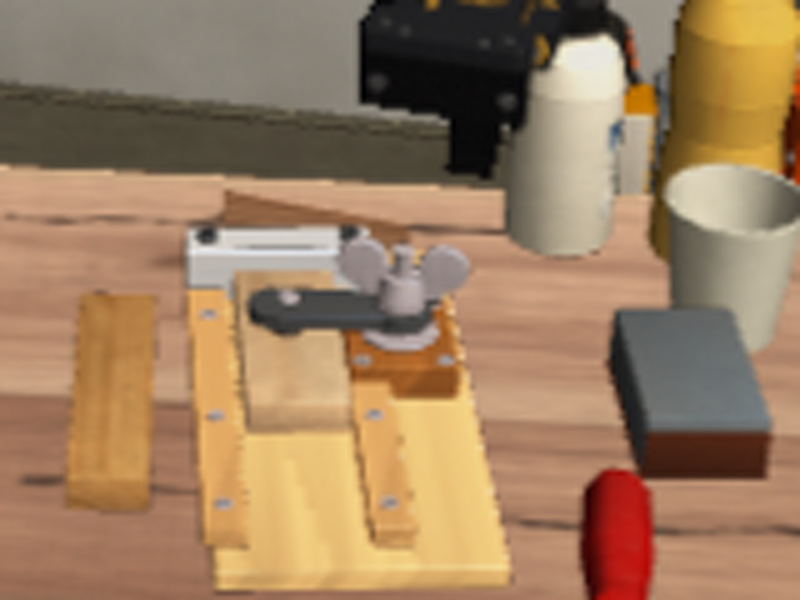

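Run:
```python
from h import *
u=np.array([[363,265],[446,270]])/5+[280,201]
w=[w2j(q) for q in onplane("scene",u,.069)]; print(np.round(w,1)); e=w[0]-w[1]; print(np.degrees(np.arctan2(e[1],e[0])))
W=[(*fin(71,33)[:2],110,71,18),(*fin(71,33,z=60),3),(*fin(71,22,z=60),2)];plan(W)
```

```text
[[ -2.  -34.7  69. ]
 [ -7.  -73.8  69. ]]
82.81359754600298
[[-1,-2.7,3.5,0.3,0,0,-0.175],[-1,-3.2,2.9,0.3,0,0,-0.175],[-1,-3.7,2.3,0.3,0,0,-0.175],[-1,-4.1,1.7,0.3,0,0,-0.175],[-1,-4.3,0.9,0.3,0,0,-0.175]]
[[-1,-4.4,0.2,0.3,0,0,-0.175],[-1,-4.3,-0.6,0.3,0,0,-0.175],[-1,-4.2,-1.4,0.3,0,0,-0.175],[-1,-3.9,-2.1,0.3,0,0,-0.175],[-1,-3.5,-2.7,0.3,0,0,-0.175]]
[[-1,-2.9,-3.3,0.3,0,0,-0.175],[-1,-2.3,-3.7,0.3,0,0,-0.175],[-1,-1.6,-4.1,0.3,0,0,-0.175],[-1,-0.9,-4.3,0.3,0,0,-0.175],[-1,-0.2,-4.4,0.4,0,0,-0.174]]
[[-1,0.6,-4.3,0.3,0,0,-0.175],[-1,1.3,-4.2,0.4,0,0,-0.174],[-1,2.1,-3.8,0.3,0,0,-0.175],[-1,0,0,17,0,0,0],[-1,0,0,17,0,0,0]]
[[-1,0,0,16,0,0,0],[-1,0,5.5,0,0,0,0],[-1,0,5.5,0,0,0,0]]
```

Run:
```python
from h import *
W=[(*fin(82,34)[:2],110,82,20),(*fin(82,34,z=60),3),(*fin(82,22,z=60),2)];plan(W)
```

```text
[[-1,-2.1,3.4,0.3,0,0,-0.167],[-1,-2.6,3,0.3,0,0,-0.167],[-1,-3.1,2.5,0.3,0,0,-0.167],[-1,-3.4,1.9,0.3,0,0,-0.167],[-1,-3.7,1.4,0.3,0,0,-0.167]]
[[-1,-3.9,0.7,0.3,0,0,-0.167],[-1,-3.9,0.1,0.3,0,0,-0.167],[-1,-3.9,-0.6,0.3,0,0,-0.167],[-1,-3.7,-1.2,0.3,0,0,-0.167],[-1,-3.5,-1.8,0.3,0,0,-0.167]]
[[-1,-3.1,-2.4,0.3,0,0,-0.167],[-1,-2.7,-2.9,0.3,0,0,-0.167],[-1,-2.2,-3.3,0.3,0,0,-0.167],[-1,-1.6,-3.6,0.2,0,0,-0.167],[-1,-1,-3.8,0.3,0,0,-0.167]]
[[-1,-0.3,-3.9,0.2,0,0,-0.167],[-1,0.3,-3.9,0.3,0,0,-0.167],[-1,1,-3.8,0.2,0,0,-0.167],[-1,1.7,-3.6,0.3,0,0,-0.167],[-1,2.2,-3.4,0.2,0,0,-0.167]]
[[-1,0,0,17,0,0,0],[-1,0,0,17,0,0,0],[-1,0,0,16,0,0,0],[-1,0,6,0,0,0,0],[-1,0,6,0,0,0,0]]
```

carry_out(
  deltas=[
    [-1, -2.1, 3.4, 0, 0, 0, -0.167],
    [-1, -2.6, 3, 0, 0, 0, -0.167],
    [-1, -3.1, 2.5, 0, 0, 0, -0.167],
    [-1, -3.4, 1.9, 0, 0, 0, -0.167],
    [-1, -3.7, 1.4, 0, 0, 0, -0.167],
  ],
)

```text
t: 17.35
position: [0.5988, -0.304, 0.1108]
orientation: [0.0, 0.986, -0.168, 0.001]
contact_force: [-0.4, 0.3, 0.5]
grip_width: 0.01
grip_force: 0.0
```

carry_out(
  deltas=[
    [-1, -3.9, 0.7, 0, 0, 0, -0.167],
    [-1, -3.9, 0.1, 0, 0, 0, -0.167],
    [-1, -3.9, -0.6, 0, 0, 0, -0.167],
    [-1, -3.7, -1.2, 0, 0, 0, -0.167],
    [-1, -3.5, -1.8, 0, 0, 0, -0.167],
  ],
)

```text
t: 17.98
position: [0.5794, -0.301, 0.1108]
orientation: [0.001, 0.969, 0.246, 0.001]
contact_force: [-0.2, -0.0, 0.6]
grip_width: 0.008
grip_force: 0.0
```

carry_out(
  deltas=[
    [-1, -3.1, -2.4, 0, 0, 0, -0.167],
    [-1, -2.7, -2.9, 0, 0, 0, -0.167],
    [-1, -2.2, -3.3, 0, 0, 0, -0.167],
    [-1, -1.6, -3.6, 0, 0, 0, -0.167],
    [-1, -1, -3.8, 0, 0, 0, -0.167],
  ],
)

```text
t: 18.6
position: [0.56, -0.2978, 0.1108]
orientation: [0.001, 0.786, 0.618, 0.0]
contact_force: [-0.1, -0.3, -0.4]
grip_width: 0.008
grip_force: 0.0
```

carry_out(
  deltas=[
    [-1, -0.3, -3.9, 0, 0, 0, -0.167],
    [-1, 0.3, -3.9, 0, 0, 0, -0.167],
    [-1, 1, -3.8, 0, 0, 0, -0.167],
    [-1, 1.7, -3.6, 0, 0, 0, -0.167],
    [-1, 2.2, -3.4, 0, 0, 0, -0.167],
  ],
)

```text
t: 19.23
position: [0.5405, -0.2945, 0.1108]
orientation: [0.001, 0.468, 0.884, -0.0]
contact_force: [-0.1, 0.1, 0.0]
grip_width: 0.005
grip_force: 0.0
```

carry_out(
  deltas=[
    [-1, 0, 0, 17, 0, 0, 0],
    [-1, 0, 0, 17, 0, 0, 0],
    [-1, 0, 0, 16, 0, 0, 0],
    [-1, 0, 6, 0, 0, 0, 0],
    [-1, 0, 0, 0, 0, 0, 0],
  ],
)

```text
t: 19.85
position: [0.5458, -0.2906, 0.0595]
orientation: [0.0, 0.471, 0.882, 0.0]
contact_force: [-0.2, -0.2, -0.9]
grip_width: 0.003
grip_force: 0.0
```

Run:
```python
from h import *
show();s,f=state();p=w2j(s["position"])
plan([(*fin(f,19,z=59),3)])
```

```text
t19.85 jig [-24.7 -25.   59.5] phi 82.0 F [-0.3 -0.1] -0.9 q6 -1.21 grip 0.0
[[-1,-0.7,3.2,0.2,0,0,0],[-1,-0.8,3.2,0.1,0,0,0],[-1,-0.7,3.1,0.2,0,0,0]]
```

carry_out(
  deltas=[
    [-1, -0.7, 3.2, 0, 0, 0, 0],
    [-1, -0.8, 3.2, 0, 0, 0, 0],
    [-1, -0.7, 4, 0, 0, 0, 0],
    [-1, 2.8, 4.3, 0, 0, 0, 0.175],
    [-1, 2.8, 4.3, 0, 0, 0, 0.175],
  ],
)

```text
t: 20.48
position: [0.5602, -0.2777, 0.0597]
orientation: [0.0, 0.62, 0.785, -0.0]
contact_force: [-0.5, -0.3, -0.9]
grip_width: 0.005
grip_force: 0.4
```

carry_out(
  deltas=[
    [-1, 2.8, 4.3, 0, 0, 0, 0.175],
    [-1, 2.8, 4.3, 0, 0, 0, 0.175],
    [-1, 2.8, 4.3, 0, 0, 0, 0.175],
    [-1, 2.8, 4.3, 0, 0, 0, 0.175],
    [-1, 2.8, 4.3, 0, 0, 0, 0.175],
  ],
)

```text
t: 21.1
position: [0.5821, -0.2659, 0.0593]
orientation: [-0.001, 0.894, 0.449, -0.0]
contact_force: [0.7, 0.9, -0.4]
grip_width: 0.008
grip_force: 0.6
```

Run:
```python
from h import *
show();s,f=state();print(fin(f,18))
```

```text
t21.10 jig [ 18.9 -30.8  59.3] phi 11.5 F [1.1 0.2] -0.4 q6 0.09 grip 0.01
(np.float64(18.959820729541885), np.float64(-31.784572974987995), 62, np.float64(11.4737619128434))
```

carry_out(
  deltas=[
    [-1, 2.8, 5, 0, 0, 0, 0.175],
    [-1, 2.8, 4.3, 0, 0, 0, 0.175],
    [-1, 2.8, 4.3, 0, 0, 0, 0.175],
    [-1, 2.8, 4.3, 0, 0, 0, 0.175],
    [-1, 2.8, 4.3, 0, 0, 0, 0.175],
  ],
)

```text
t: 21.72
position: [0.6055, -0.2765, 0.0593]
orientation: [-0.0, 1.0, 0.028, -0.0]
contact_force: [-0.4, 0.3, 0.3]
grip_width: 0.006
grip_force: 0.4
```

carry_out(
  deltas=[
    [-1, 2.8, 4.3, 0, 0, 0, 0.175],
    [-1, 2.8, 4.3, 0, 0, 0, 0.175],
    [-1, 2.8, 4.3, 0, 0, 0, 0.175],
    [-1, 2.8, 4.3, 0, 0, 0, 0.175],
    [-1, 2.8, 4.3, 0, 0, 0, 0.175],
  ],
)

```text
t: 22.35
position: [0.6129, -0.3005, 0.0595]
orientation: [-0.0, 0.917, -0.399, -0.0]
contact_force: [-0.1, 1.1, 0.7]
grip_width: 0.004
grip_force: 0.4
```

carry_out(
  deltas=[
    [-1, 2.8, 4.3, 0, 0, 0, 0.175],
    [-1, 2.8, 4.3, 0, 0, 0, 0.175],
    [-1, 2.8, 4.3, 0, 0, 0, 0.175],
    [-1, 2.8, 4.3, 0, 0, 0, 0.175],
    [-1, 0, 0, 0, 0, 0, 0],
  ],
)

```text
t: 22.98
position: [0.603, -0.3186, 0.0596]
orientation: [-0.0, 0.727, -0.686, 0.0]
contact_force: [-0.1, -0.3, -1.0]
grip_width: 0.003
grip_force: 0.0
```

Run:
```python
from h import *
show();s,f=state();print(fin(f,18))
```

```text
t22.98 jig [ -0.7 -84.   59.6] phi -128.5 F [-0.3 -0.2] -1.0 q6 2.48 grip 0.0
(np.float64(-0.2381244880423381), np.float64(-83.20519297536303), 62, np.float64(-128.51419321453682))
```

carry_out(
  deltas=[
    [-1, 0, -5, 0, 0, 0, 0],
    [-1, 0, -5, -10, 0, 0, 0],
    [-1, 0, 0, -20, 0, 0, 0],
    [-1, 0, 0, -20, 0, 0, 0],
    [-1, 0, 0, 0, 0, 0, 0],
  ],
)

```text
t: 23.6
position: [0.6148, -0.3192, 0.1137]
orientation: [-0.001, 0.727, -0.687, 0.003]
contact_force: [-0.6, -0.1, -0.0]
grip_width: 0.003
grip_force: 0.0
```

Run:
```python
from h import *
show()
p,d=optics.camera("scene");u=[360,256]
c=p[u[1]-55:u[1]+65,u[0]-80:u[0]+80]; cv2.imwrite("pics/s4.png",cv2.resize(c,None,fx=5,fy=5,interpolation=cv2.INTER_CUBIC))
W=[(*fin(60,34)[:2],110,60,20),(*fin(60,34,z=59),3)];plan(W)
```

```text
t23.60 jig [  7.7 -92.4 113.7] phi -128.6 F [-0.6  0.3] -0.0 q6 2.49 grip 0.0
[[-1,-2.1,3.3,0.1,0,0,-0.165],[-1,-2.6,2.9,0.1,0,0,-0.165],[-1,-3.1,2.4,0.1,0,0,-0.165],[-1,-3.4,1.9,0.1,0,0,-0.164],[-1,-3.7,1.3,0.1,0,0,-0.165]]
[[-1,-3.9,0.7,0.1,0,0,-0.164],[-1,-3.9,0.1,0.1,0,0,-0.165],[-1,-3.9,-0.6,0.1,0,0,-0.164],[-1,-3.7,-1.2,0.1,0,0,-0.165],[-1,-3.5,-1.8,0.1,0,0,-0.164]]
[[-1,-3.1,-2.4,0.1,0,0,-0.165],[-1,-2.7,-2.8,0.1,0,0,-0.164],[-1,-2.2,-3.2,0.1,0,0,-0.165],[-1,-1.7,-3.6,0.1,0,0,-0.164],[-1,-1,-3.8,0.1,0,0,-0.165]]
[[-1,-0.4,-3.9,0.1,0,0,-0.164],[-1,0.2,-3.9,0.1,0,0,-0.165],[-1,0.9,-3.8,0,0,0,-0.164],[-1,1.5,-3.7,0.1,0,0,-0.165],[-1,2.1,-3.4,0,0,0,-0.164]]
[[-1,0,0,17,0,0,0],[-1,0,0,17,0,0,0],[-1,0,0,17,0,0,0]]
```

View pics/s4.png

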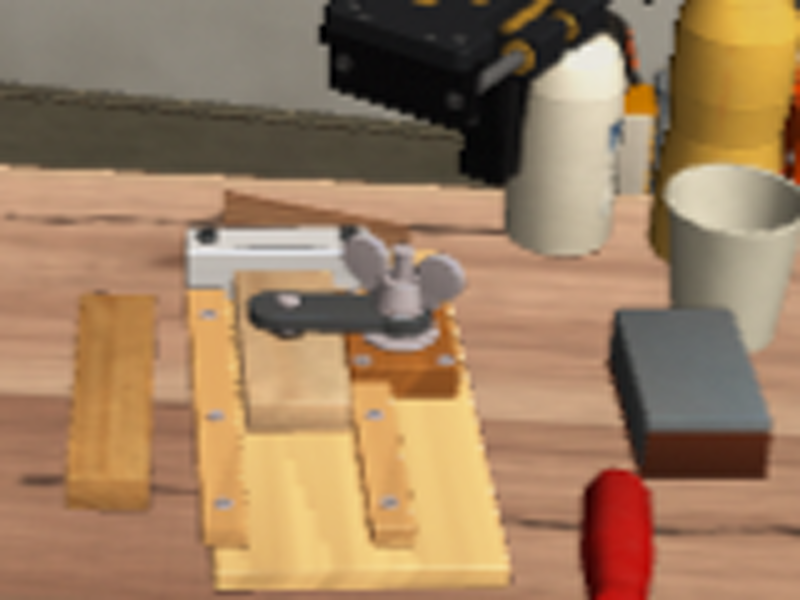

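Run:
```python
from h import *
W=[(*fin(70,34)[:2],110,70,20),(*fin(70,34,z=58),3)];plan(W)
u=np.array([[367,257],[443,279]])/5+[280,201]
w=[w2j(q) for q in onplane("scene",u,.067)]; e=w[0]-w[1]; print(np.degrees(np.arctan2(e[1],e[0])))
```

```text
[[-1,-1.8,3.4,0.1,0,0,-0.173],[-1,-2.3,3.1,0.1,0,0,-0.173],[-1,-2.8,2.6,0.1,0,0,-0.173],[-1,-3.2,2.1,0.1,0,0,-0.173],[-1,-3.6,1.5,0.1,0,0,-0.173]]
[[-1,-3.8,0.9,0.1,0,0,-0.173],[-1,-3.9,0.2,0.1,0,0,-0.173],[-1,-3.8,-0.5,0.1,0,0,-0.173],[-1,-3.7,-1.1,0.1,0,0,-0.173],[-1,-3.5,-1.7,0.1,0,0,-0.174]]
[[-1,-3.1,-2.3,0.1,0,0,-0.173],[-1,-2.7,-2.8,0.1,0,0,-0.174],[-1,-2.1,-3.2,0.1,0,0,-0.173],[-1,-1.5,-3.5,0.1,0,0,-0.174],[-1,-0.9,-3.8,0.1,0,0,-0.173]]
[[-1,-0.3,-3.9,0.1,0,0,-0.174],[-1,0.4,-3.8,0.1,0,0,-0.173],[-1,1.1,-3.7,0,0,0,-0.174],[-1,1.7,-3.5,0.1,0,0,-0.173],[-1,2.3,-3.1,0,0,0,-0.174]]
[[-1,0,0,17,0,0,0],[-1,0,0,18,0,0,0],[-1,0,0,17,0,0,0]]
58.811927278567666
```

carry_out(
  deltas=[
    [-1, -1.8, 3.4, 0, 0, 0, -0.173],
    [-1, -2.3, 3.1, 0, 0, 0, -0.173],
    [-1, -2.8, 2.6, 0, 0, 0, -0.173],
    [-1, -3.2, 2.1, 0, 0, 0, -0.173],
    [-1, -3.6, 1.5, 0, 0, 0, -0.173],
  ],
)

```text
t: 24.28
position: [0.5945, -0.3097, 0.1085]
orientation: [-0.0, 0.949, -0.316, -0.001]
contact_force: [-0.4, -0.2, 0.3]
grip_width: 0.005
grip_force: 0.0
```

carry_out(
  deltas=[
    [-1, -3.8, 0.9, 0, 0, 0, -0.173],
    [-1, -3.9, 0.2, 0, 0, 0, -0.173],
    [-1, -3.8, -0.5, 0, 0, 0, -0.173],
    [-1, -3.7, -1.1, 0, 0, 0, -0.173],
    [-1, -3.5, -1.7, 0, 0, 0, -0.174],
  ],
)

```text
t: 24.9
position: [0.5768, -0.3017, 0.1086]
orientation: [-0.001, 0.994, 0.111, -0.001]
contact_force: [1.0, 0.2, 0.9]
grip_width: 0.01
grip_force: 0.0
```

carry_out(
  deltas=[
    [-1, -3.1, -2.3, 0, 0, 0, -0.173],
    [-1, -2.7, -2.8, 0, 0, 0, -0.174],
    [-1, -2.1, -3.2, 0, 0, 0, -0.173],
    [-1, -1.5, -3.5, 0, 0, 0, -0.174],
    [-1, -0.9, -3.8, 0, 0, 0, -0.173],
  ],
)

```text
t: 25.52
position: [0.5592, -0.2938, 0.1086]
orientation: [-0.001, 0.855, 0.518, -0.0]
contact_force: [0.0, 0.1, -0.2]
grip_width: 0.004
grip_force: 0.0
```

carry_out(
  deltas=[
    [-1, -0.3, -3.9, 0, 0, 0, -0.174],
    [-1, 0.4, -3.8, 0, 0, 0, -0.173],
    [-1, 1.1, -3.7, 0, 0, 0, -0.174],
    [-1, 1.7, -3.5, 0, 0, 0, -0.173],
    [-1, 2.3, -3.1, 0, 0, 0, -0.174],
  ],
)

```text
t: 26.15
position: [0.5416, -0.2859, 0.1087]
orientation: [-0.001, 0.558, 0.83, 0.0]
contact_force: [-0.5, -0.4, -0.1]
grip_width: 0.012
grip_force: 0.0
```

carry_out(
  deltas=[
    [-1, 0, 0, 17, 0, 0, 0],
    [-1, 0, 0, 18, 0, 0, 0],
    [-1, 0, 0, 19, 0, 0, 0],
    [-1, 0, 6, 0, 0, 0, 0],
    [-1, 0, 0, 0, 0, 0, 0],
  ],
)

```text
t: 26.78
position: [0.5486, -0.284, 0.0555]
orientation: [0.0, 0.56, 0.828, 0.0]
contact_force: [-0.1, -0.0, 0.4]
grip_width: 0.004
grip_force: 0.0
```

Run:
```python
from h import *
show();s,f=state()
plan([(*fin(f,18,z=58),3)])
```

```text
t26.77 jig [-18.2 -21.9  55.5] phi 70.0 F [-0.1  0.1] 0.4 q6 -0.99 grip 0.0
[[-1,-0.3,3.3,-0.8,0,0,0],[-1,-0.3,3.4,-0.9,0,0,0],[-1,-0.3,3.3,-0.8,0,0,0]]
```

carry_out(
  deltas=[
    [-1, -0.3, 3.3, -0.5, 0, 0, 0],
    [-1, -0.3, 3.4, -0.5, 0, 0, 0],
    [-1, -0.3, 3.3, 0, 0, 0, 0],
    [-1, 2.8, 4.3, 0, 0, 0, 0.175],
    [-1, 2.8, 4.3, 0, 0, 0, 0.175],
  ],
)

```text
t: 27.4
position: [0.5645, -0.2732, 0.0568]
orientation: [0.0, 0.698, 0.716, 0.0]
contact_force: [0.0, -0.2, 0.4]
grip_width: 0.008
grip_force: 0.0
```

carry_out(
  deltas=[
    [-1, 2.8, 4.3, 0, 0, 0, 0.175],
    [-1, 2.8, 4.3, 0, 0, 0, 0.175],
    [-1, 2.8, 4.3, 0, 0, 0, 0.175],
    [-1, 2.8, 4.3, 0, 0, 0, 0.175],
    [-1, 0, 0, 0, 0, 0, 0],
  ],
)

```text
t: 28.02
position: [0.5834, -0.2663, 0.0566]
orientation: [0.0, 0.9, 0.437, 0.0]
contact_force: [-0.4, 0.8, -0.0]
grip_width: 0.006
grip_force: 0.0
```

Run:
```python
from h import *
show();s,f=state();print(fin(f,18))
```

```text
t28.02 jig [ 19.5 -32.   56.6] phi 10.0 F [0.2 0.8] -0.0 q6 0.12 grip 0.01
(np.float64(19.539578671349897), np.float64(-32.2927462504782), 62, np.float64(9.961297114230149))
```

carry_out(
  deltas=[
    [-1, 2.8, 4.3, 0, 0, 0, 0.175],
    [-1, 2.8, 4.3, 0, 0, 0, 0.175],
    [-1, 0, 0, 0, 0, 0, 0],
  ],
)

```text
t: 28.4
position: [0.5932, -0.2684, 0.0565]
orientation: [0.0, 0.962, 0.275, 0.0]
contact_force: [0.5, -0.7, 1.4]
grip_width: 0.007
grip_force: 0.0
```

carry_out(
  deltas=[
    [-1, 2.8, 4.3, 0, 0, 0, 0.175],
    [-1, 2.8, 4.3, 0, 0, 0, 0.175],
    [-1, 0, 0, 0, 0, 0, 0],
  ],
)

```text
t: 28.78
position: [0.6019, -0.2738, 0.0566]
orientation: [0.0, 0.995, 0.104, 0.0]
contact_force: [0.2, -0.5, -0.1]
grip_width: 0.006
grip_force: 0.0
```

Run:
```python
from h import *
show();s,f=state();print(fin(f,18))
```

```text
t28.77 jig [ 28.4 -49.9  56.6] phi -29.9 F [-0.2 -0.5] -0.1 q6 0.82 grip 0.01
(np.float64(28.91190846797449), np.float64(-49.864598116329574), 62, np.float64(-29.90697890946572))
```

Run:
```python
from h import *
p,d=optics.camera("scene");u=[360,256]
a=p[u[1]-40:u[1]+40,u[0]-40:u[0]+60]; 
p,d=optics.camera("top");v=proj("top",j2w(0,-54,60))[0].astype(int); b=p[v[1]-40:v[1]+40,v[0]-40:v[0]+20]
cv2.imwrite("pics/s5.png",cv2.resize(np.hstack([a,b]),None,fx=5,fy=5,interpolation=cv2.INTER_CUBIC))
```

```text
(no output)
```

View pics/s5.png

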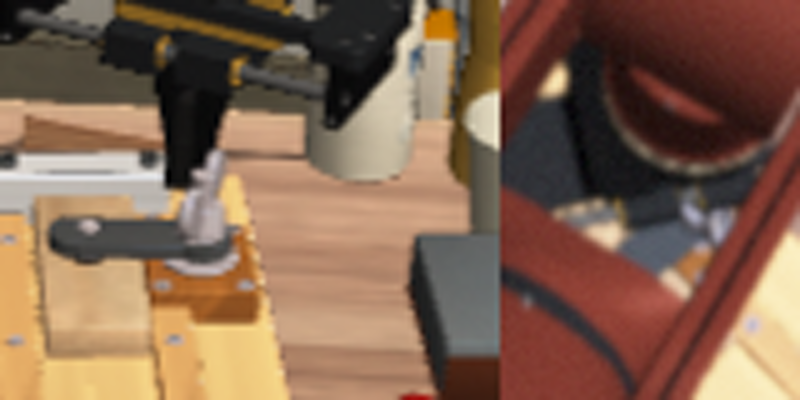

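carry_out(
  deltas=[
    [-1, 2.8, 4.3, 0, 0, 0, 0.175],
    [-1, 2.8, 4.3, 0, 0, 0, 0.175],
    [-1, 0, 0, 0, 0, 0, 0],
  ],
)

```text
t: 29.25
position: [0.6084, -0.2816, 0.0566]
orientation: [0.0, 0.997, -0.071, 0.0]
contact_force: [0.0, -0.3, -0.1]
grip_width: 0.003
grip_force: 0.0
```

carry_out(
  deltas=[
    [-1, 1.4, 2.1, 0, 0, 0, 0.087],
    [-1, 1.4, 2.1, 0, 0, 0, 0.087],
    [-1, 0, 0, 0, 0, 0, 0],
  ],
)

```text
t: 29.62
position: [0.6103, -0.286, 0.0565]
orientation: [-0.0, 0.988, -0.157, -0.0]
contact_force: [0.1, 1.4, -0.9]
grip_width: 0.008
grip_force: 0.1
```

Run:
```python
from h import *
show();s,f=state();print(fin(f,18),s["ft_torque"])
```

```text
t29.62 jig [ 26.5 -64.6  56.5] phi -59.9 F [1. 1.] -0.9 q6 1.33 grip 0.01
(np.float64(27.09809471215189), np.float64(-64.89464377440792), 62, np.float64(-59.94937156198594)) [ 0.03960508  0.22906963 -0.0372867 ]
```

carry_out(
  deltas=[
    [-1, 1.4, 2.1, 0, 0, 0, 0.087],
    [-1, 0, 0, 0, 0, 0, 0],
  ],
)

```text
t: 29.88
position: [0.611, -0.2884, 0.0565]
orientation: [0.0, 0.98, -0.201, -0.0]
contact_force: [-0.2, 0.4, 0.2]
grip_width: 0.005
grip_force: 0.2
```

carry_out(
  deltas=[
    [-1, 1.4, 2.1, 0, 0, 0, 0.087],
    [-1, 0, 0, 0, 0, 0, 0],
  ],
)

```text
t: 30.12
position: [0.6115, -0.2909, 0.0565]
orientation: [0.0, 0.97, -0.243, -0.0]
contact_force: [-0.7, 0.9, -0.8]
grip_width: 0.004
grip_force: 0.2
```

carry_out(
  deltas=[
    [-1, 1.4, 2.1, 0, 0, 0, 0.087],
    [-1, 0, 0, 0, 0, 0, 0],
  ],
)

```text
t: 30.38
position: [0.6118, -0.2929, 0.0565]
orientation: [-0.0, 0.958, -0.285, -0.0]
contact_force: [-0.4, 2.2, 0.2]
grip_width: 0.006
grip_force: 1.3
```

Run:
```python
from h import *
show();s,f=state();print(fin(f,18),s["ft_torque"])
```

```text
t30.38 jig [ 23.  -70.8  56.5] phi -75.0 F [1.2 1.9] 0.2 q6 1.59 grip 0.01
(np.float64(23.34125930684256), np.float64(-71.55521614708105), 62, np.float64(-74.99426794857744)) [0.43517313 0.04641412 0.06564611]
```

Force is beginning to rise; continue in small steps.

carry_out(
  deltas=[
    [-1, 1, 2.1, 0, 0, 0, 0.05],
    [-1, 0, 0, 0, 0, 0, 0],
  ],
)

```text
t: 30.62
position: [0.6122, -0.2934, 0.0564]
orientation: [-0.002, 0.951, -0.309, -0.0]
contact_force: [1.3, 8.6, 0.9]
grip_width: 0.004
grip_force: 4.1
```

carry_out(
  deltas=[
    [-1, 0.5, 2, 0, 0, 0, 0.03],
    [-1, 0, 0, 0, 0, 0, 0],
  ],
)

```text
t: 30.88
position: [0.6123, -0.2938, 0.0565]
orientation: [-0.003, 0.946, -0.323, 0.0]
contact_force: [4.6, 12.7, 1.0]
grip_width: 0.007
grip_force: 6.6
```

carry_out(
  deltas=[
    [-1, 0.5, 2, 0, 0, 0, 0.03],
    [-1, 0, 0, 0, 0, 0, 0],
  ],
)

```text
t: 31.12
position: [0.6124, -0.2941, 0.0566]
orientation: [-0.004, 0.942, -0.337, 0.001]
contact_force: [8.4, 17.0, 1.4]
grip_width: 0.008
grip_force: 9.2
```

Run:
```python
from h import *
show();s,f=state();print(fin(f,18),s["ft_torque"])
```

```text
t31.12 jig [ 22.6 -72.1  56.6] phi -81.2 F [17.6  7.1] 1.4 q6 1.69 grip 0.01
(np.float64(21.302501393623576), np.float64(-73.98007593515764), 62, np.float64(-81.21228555838029)) [ 2.88687256 -1.33785703  0.16484067]
```

carry_out(
  deltas=[
    [-1, 0, -8, 0, 0, 0, 0],
    [-1, 0, -7, 0, 0, 0, 0],
    [-1, 0, 0, -30, 0, 0, 0],
    [-1, 0, 0, -30, 0, 0, 0],
    [-1, 0, 0, -30, 0, 0, 0],
  ],
)

```text
t: 31.75
position: [0.6193, -0.2887, 0.1476]
orientation: [0.0, 0.941, -0.339, 0.0]
contact_force: [1.5, -0.2, -0.4]
grip_width: 0.006
grip_force: 0.0
```

carry_out(
  deltas=[
    [-1, 0, 0, -30, 0, 0, 0],
    [-1, 0, 0, -20, 0, 0, 0],
    [-1, 0, 0, 0, 0, 0, 0],
  ],
)

```text
t: 32.12
position: [0.6204, -0.289, 0.1988]
orientation: [0.001, 0.941, -0.339, 0.002]
contact_force: [0.5, -0.3, -0.7]
grip_width: 0.009
grip_force: 0.0
```

Run:
```python
from h import *
show()
p,d=optics.camera("scene");u=[360,256]
c=p[u[1]-55:u[1]+65,u[0]-80:u[0]+80]; cv2.imwrite("pics/s6.png",cv2.resize(c,None,fx=5,fy=5,interpolation=cv2.INTER_CUBIC))
```

```text
t32.12 jig [ 32.  -73.6 198.8] phi -81.5 F [ 0.2 -0.6] -0.7 q6 1.71 grip 0.01
```

View pics/s6.png

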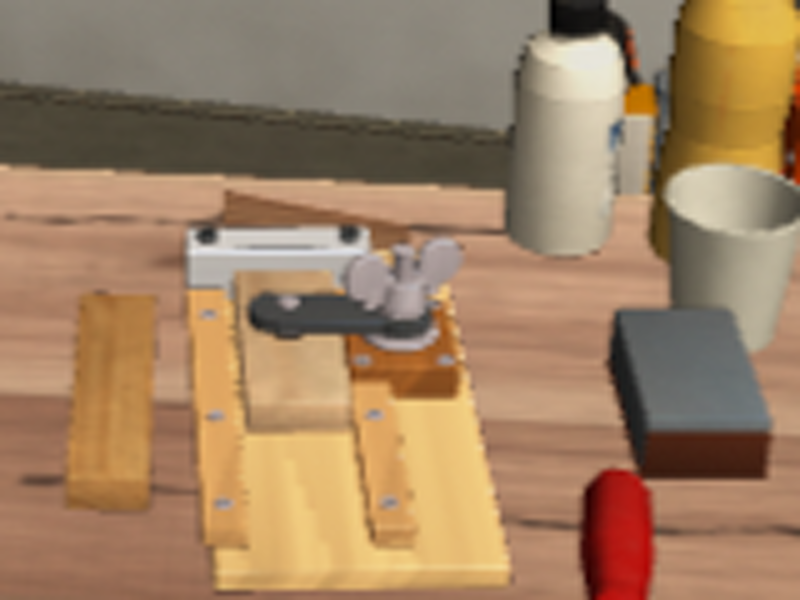

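```bash
python3 -c "
from bench import robot
print(robot.job_done())"
```

```text
the job is handed in; nothing more can be done
None
```

I handed the job in at about 32 s: the offcut is home against the guide block, the clamp arm rests on its stop pin with the pad over the offcut, and the wing nut was pushed clockwise in three strokes to its hard stop, with about 19 N on the wing by the end; the verdict was not shown.

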